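Lock a fresh gas-filter cartridge into the purge port's sleeve coupler

TASK

Fit the fresh (blue) filter cartridge to the purge port: pull the coupler's sleeve back (down) until its catch holds it and let go, then push the cartridge's plug straight down into the coupler, gently and without forcing it, until the sleeve springs forward and locks it. Let go of the cartridge and leave it locked upright; leave the spent (pink) cartridge in its rack and the things around undisturbed.

Things in the scene. Friction and masses are not known exactly. Their poses are not given: they have to be found in the camera images.
- coupler: Purge port, fixed to the worktop: aluminium block 100 x 80 x 19 mm with an upright brass coupler tube inside a knurled steel sleeve. Origin on the tube's axis at the block's underside; z up along the bore, x towards the orange catch. With the sleeve forward four balls block the bore, so no plug can enter; with the sleeve back it is free. More than 35 N between cartridge and port damages it.
- coupler_mouth (a point): Centre of the coupler tube's mouth, 80 mm above the worktop; axes as the port's. The tube is 28 mm outside, its bore 17.5 mm, with a lead-in widening to about 24 mm at the mouth.
- coupler_seat (a point): Point on the bore's axis 31 mm below the mouth, where on average the plug's tip meets a spring poppet (4.5 mm of travel to a dead stop). Its true depth differs by up to 7 mm either way from port to port and cannot be seen: feel for it. Some 3 mm down, at about 7 N, it frees the catch, the sleeve springs up by itself and the balls lock the plug; a plug not deep enough is not locked.
- coupler_catch (a point): Orange spring catch on the x side of the port, 23 to 37 mm from the axis and up to 53 mm above the worktop; this point is on its hook. It moves by itself. Keep fingers on the y sides of the sleeve to clear it.
- sleeve_waist (a point): Steel sleeve of the coupler: a knurled waist 38 mm in diameter and 26 mm high, over a skirt 48 mm in diameter and 12 mm high whose shoulder fingertips can push on. This point, on the axis midway up the waist, is 13 mm above the shoulder and moves with the sleeve; z up. Forward, the waist spans 62 to 88 mm above the worktop, the rim 8 mm above the mouth.
- sleeve (a joint): How far the sleeve is pulled back (down), in m: 0 forward, 0.0125 hard stop. A spring pushes it forward with 5 to 9 N; passing the catch takes about 17 N in all. Past about 0.0107 the catch snaps over the sleeve's tooth and holds it at about 0.0101 when it is let go.
- fresh_grip (a point): Fresh filter cartridge, 117 mm tall, about 0.15 kg, upright in the rack: blue canister with white ends and a blue disc on top, 36 mm in diameter, 60 mm high, over a steel plug 16 mm in diameter, 44 mm long, grooved, below a 24 mm collar. This point is on its axis at mid-canister, 86 mm above the plug's tip; z up. Locked, it has a few mm of play and is 43 to 60 mm above the mouth.
- spent_grip (a point): Spent cartridge, of the same shape with a pink canister and top disc, in the other hole of the rack; same point. To be left alone.
- rack: White plastic rack, 70 x 160 x 50 mm, fixed to the worktop, with two through holes of 19 mm at y = +45 and -45 mm (its own y axis); either may hold the fresh cartridge, whose collar rests on the rack's top. Origin at the centre of its underside.
- timer: White lab timer, 30 x 66 x 59 mm, origin under its centre; bystander.
- seal_jar: Small jar with red lid, 44 mm in diameter, 42 mm high, origin under its centre; bystander.
- tape_roll: Roll of yellow tape, 67 mm in diameter, 19 mm high, origin under its centre; bystander.
- screwdriver: Red-handled screwdriver, 164 mm long along its y, origin under its centre; bystander.
- notebook: Dark blue notebook, 149 x 108 x 16 mm, origin under its centre; bystander.

How it is judged:
By the outcome, as a careful person would: the job done as asked, in the order asked, and still so for the second after the job is handed in, with the robot touching nothing.
It also fails if it takes over 58 s, if anything falls off the work surface, if the arm or the gripper's body presses on something with over 40 N, if the wrist force passes 120 N, or if a joint passes its speed limit or range.

ROBOT

A 7-joint arm with a two-finger parallel gripper is mounted at the origin on a cart in front of the work surface, level with it; the furniture and walls round the work are solid. World frame = base frame: x ahead of the robot, y to its left, z up, the work surface at z = 0. Lengths are in m, angles in rad, forces in N, time in s.
With the tool pointing down it reaches from about 0.425 to 0.95 m from the base axis. Payload 16.7 kg.
Tool frame: the origin (TCP) lies at the very end of the fingers, on their centre line; the grasp point (between the pads) lies 19 mm behind it (grip_point_offset is the distance from the TCP to the grasp point, in m); z points along the fingers, y is the direction in which the jaws open and shut (so a half turn about z gives the same grasp; the last joint's range is limited). The gripper opens to 94 mm and grips with 3 to 60 N. Pads are 16 mm wide; open, the fingers measure 119 mm over their backs; the gripper's body (75 mm by 177 mm) begins 78 mm behind the grasp point.
Start: joints at [1.183, 0.426, 0.074, 1.606, -0.034, 1.111, -0.067], TCP at [0.16, -0.656, 0.205] pointing down, gripper open.
Joint ranges: [-2.85, 2.85], [-0.5, 2.14], [-1.23, 1.37], [0.21, 2.46], [-1.02, 4.16], [0.16, 2.05], [-2.73, 2.73]. Speed limits (rad/s): [1.89, 1.89, 2.39, 2.39, 3.01, 3.01, 3.01].

INTERFACE

Orientations are given as a rotation vector (axis times angle).
In Python, from bench import * gives the robot as it stands. The module is installed in compiled form; this text tells all that it offers.
- The arm moves only by the shell command python3 -m creep 'ROWS' [FORCE]. ROWS is text: rows parted by semicolons, each of 7 numbers parted by spaces: the shift along the tool's x, y, z in cm, then the turn, a rotation vector about the tool's x, y, z in degrees, then the opening, from 0 (shut) to 1 (fully open). In form: tx ty tz rx ry rz fingers; .... A call has exactly 5 rows; each row shifts and turns the pose as measured when the row begins, along the tool's axes as they then stand; what a row does not reach is not made up. A row lasts 1/8 s, in which the tool goes at most 62.5 mm and 10.7 degrees, less where a joint would pass 70% of its speed; a pose out of reach is approached as far as the arm can. A call with a gripper value outside its range is refused whole. The fingers move at their own pace and stop on an object; FORCE is the grip in N (left out, the last holds). Time passes only in rows, so rows that do not move let the fingers close, or fill a call up. It gives the time, the measured TCP pose, the force and the opening at its end, in the units of the state.
- get_state(): the state, without advancing time (a new reading comes with each control period).
- get_image(name): name is "side" or "top" or "wrist"; returns (picture, depth): 420x560x3 uint8, blue, green, red; 420x560 float32, m along the optical axis (not along the pixel's ray), 0 where there is no reading.
- camera_model(name): a dict with "fx", "fy", "cx", "cy" (pixels), "view" (4x4, takes a point from world to camera coordinates); the wrist camera has in their place "T_tool_cam" (4x4, takes a point from camera to tool coordinates, whose origin is the TCP and whose axes are the flange's). Camera axes: x right, y up, looking along -z (the intrinsics and any distortion apply to the point x, -y, -z); pixel columns grow to the right and rows downward; lengths in m; the calibration is good to about 2 mm. A picture is of the moment at which its call begins: read the wrist's pose just before it. camera_model takes no time and is no camera call.
- sign_off(): hands the job in, once; it reports no verdict.
The state is a dict: "time_s": time; "joint_positions": joint angles; "qvel": joint speeds; "tau": joint torques, N m; "tcp_pos": TCP position; "tool_rot": TCP orientation; "contact_force": force on the tool from outside, world axes, zero at the start; "torque": the same for the moment, N m; "opening": opening from 0.0 (shut) to 1.0 (fully open).
Only numpy, scipy, OpenCV 4.12 (cv2) and the standard library are available. Lean on these libraries where they do the work, as an engineer would, in place of code of your own. Each camera call takes 0.05 s, during which the arm holds its last target.

## Working session

There is one attempt and no reset: what is moved stays moved. The work goes in short steps, Python scripts to look and compute and a shell command to move; the robot and the scene stay as the last step left them, time stands still between calls to the robot, and variables do not carry over. Pictures are saved under pics/ and viewed, and the job is handed in when it is done.

```bash
mkdir -p pics; ls
python3 - <<'E'
from bench import *
import cv2, numpy as np
s=get_state()
for k,v in s.items(): print(k,v)
for n in ["side","top"]:
    im,d=get_image(n); cv2.imwrite(f"pics/{n}0.png",im); np.savez(f"pics/{n}0.npz",im=im,d=d)
    print(n,camera_model(n))
print(camera_model("wrist"))
E
```

```text
pics
time_s 0.0
joint_positions [ 1.18251739  0.42673432  0.07386573  1.60658602 -0.03407254  1.1107694
 -0.06710253]
qvel [ 0.00104967 -0.00065323  0.00160413 -0.00105774  0.00083866  0.00095695
 -0.00020117]
tau [ 2.86017865e-03 -9.35800552e+01  3.66847984e+00 -4.54180276e+01
 -4.88113321e-02  2.03184807e-02  4.85617579e-05]
tcp_pos [ 0.1595033  -0.65545493  0.20478377]
tool_rot [-3.11803607e+00 -3.73984403e-01  4.21135131e-04]
contact_force [-0.56781733  0.25991333 -0.10609672]
torque [ 0.02547048 -0.02346351 -0.05080033]
opening 0.9998298492214723
side {'fx': 394.7416305057103, 'fy': 394.7416305057103, 'cx': 277.7231867868844, 'cy': 208.98387968510065, 'view': array([[ 0.96584946, -0.25849711, -0.01772177, -0.4844893 ],
       [ 0.14223564,  0.47179415,  0.87016051, -0.17811759],
       [-0.21657295, -0.84296472,  0.49244962, -1.05372021],
       [ 0.        ,  0.        ,  0.        ,  1.        ]])}
top {'fx': 412.7860682543035, 'fy': 412.7860682543035, 'cx': 286.66009248920636, 'cy': 201.9768185975831, 'view': array([[-0.01064493, -0.99972588,  0.02085322,  0.00496259],
       [ 0.98738565, -0.00721429,  0.15816934, -0.52213961],
       [-0.15797554,  0.02227387,  0.98719178, -1.3499449 ],
       [ 0.        ,  0.        ,  0.        ,  1.        ]])}
{'fx': 347.48291502241244, 'fy': 347.48291502241244, 'cx': 271.9982484294291, 'cy': 206.95682719206937, 'T_tool_cam': array([[ 4.17742051e-04,  9.71598191e-01,  2.36636387e-01,
         6.73037932e-02],
       [ 9.99999912e-01, -4.11910628e-04, -7.40815617e-05,
         5.30466156e-04],
       [ 2.54955316e-05,  2.36636397e-01, -9.71598278e-01,
        -1.78974551e-01],
       [ 0.00000000e+00,  0.00000000e+00,  0.00000000e+00,
         1.00000000e+00]])}
```

View pics/side0.png

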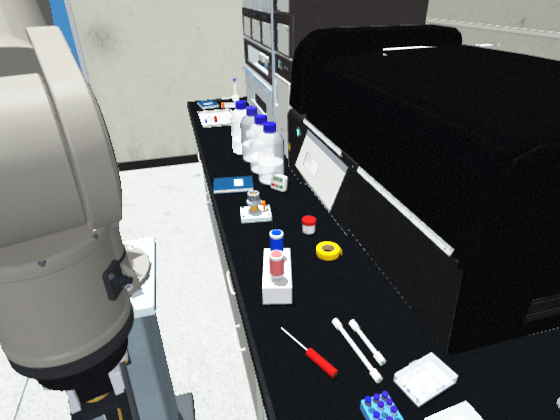

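View pics/top0.png

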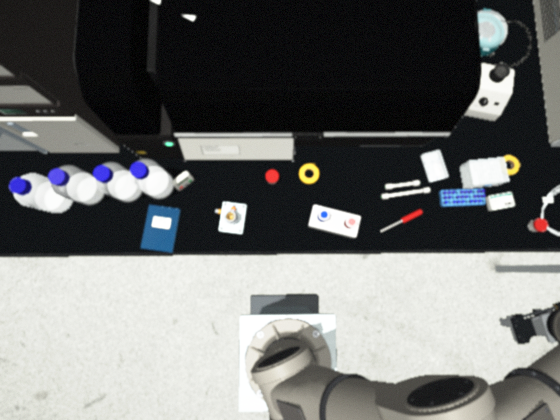

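```bash
cat > h.py <<'E'
import numpy as np, cv2
from bench import *
from scipy.spatial.transform import Rotation as R
def ray(name,u,v,s=None):
    m=camera_model(name)
    d=np.array([(u-m['cx'])/m['fx'],-(v-m['cy'])/m['fy'],-1.0])
    if name=='wrist':
        T=np.eye(4);T[:3,:3]=R.from_rotvec(s['tool_rot']).as_matrix();T[:3,3]=s['tcp_pos']
        C=T@m['T_tool_cam']
    else: C=np.linalg.inv(m['view'])
    return C[:3,3],C[:3,:3]@d   # o + depth*d
def plane(name,u,v,z,s=None):
    o,d=ray(name,u,v,s); return o+d*(z-o[2])/d[2]
def cloud(name,dep,s=None):
    o,_=ray(name,0,0,s); v,u=np.mgrid[:dep.shape[0],:dep.shape[1]]
    _,d00=ray(name,0,0,s);_,d10=ray(name,1,0,s);_,d01=ray(name,0,1,s)
    D=d00+u[...,None]*(d10-d00)+v[...,None]*(d01-d00)
    return o+D*dep[...,None]
E
python3 - <<'E'
from h import *
z=np.load('pics/top0.npz'); im,d=z['im'],z['d']
P=cloud('top',d)
hsv=cv2.cvtColor(im,cv2.COLOR_BGR2HSV)
def blob(x0,x1,y0,y1,lo,hi,nm):
    m=cv2.inRange(hsv,lo,hi); k=np.zeros_like(m);k[y0:y1,x0:x1]=m[y0:y1,x0:x1]
    v,u=np.nonzero(k); print(nm,len(u),u.mean(),v.mean(),np.median(P[v,u],axis=0)); return u.mean(),v.mean()
a=blob(310,335,205,226,(105,120,60),(130,255,255),'blue'); print(plane('top',*a,0.147-0.0))
a=blob(340,360,212,232,(0,60,100),(12,200,255),'pink');print(plane('top',*a,0.147))
for p in [(232,217),(232,213),(217,211),(281,330),(272,176),(310,174),(335,221),(400,220),(225,165),(225,158),(300,135),(225,140)]:
    print(p,P[p[1],p[0]])
c=im[190:245,205:370]; cv2.imwrite('pics/c1.png',cv2.resize(c,None,fx=4.8,fy=4.8,interpolation=cv2.INTER_CUBIC))
z=np.load('pics/side0.npz'); im=z['im']
c=im[160:310,200:350]; cv2.imwrite('pics/c2.png',cv2.resize(c,None,fx=4,fy=4,interpolation=cv2.INTER_CUBIC))
E
```

```text
blue 27 323.5925925925926 214.07407407407408 [ 0.46991623 -0.11493946  0.12344504]
[ 0.46642605 -0.11158009  0.147     ]
pink 17 351.3529411764706 221.52941176470588 [ 0.44595749 -0.20276679  0.12378807]
[ 0.44245891 -0.19720249  0.147     ]
(232, 217) [0.47123283 0.18225426 0.05295792]
(232, 213) [0.48109144 0.17947952 0.07920254]
(217, 211) [0.49690264 0.2376512  0.01545218]
(281, 330) [0.10251936 0.0227249  0.01666234]
(272, 176) [0.61165612 0.04918725 0.04320801]
(310, 174) [ 0.62845372 -0.08401805 -0.00286026]
(335, 221) [ 0.4551704  -0.15974345  0.05208538]
(400, 220) [ 0.46211436 -0.39185099  0.00449626]
(225, 165) [0.66159135 0.21437147 0.00122138]
(225, 158) [0.65903503 0.20140581 0.10367966]
(300, 135) [ 0.68026854 -0.03502818  0.27265571]
(225, 140) [0.69209606 0.19077294 0.19130031]
```

View pics/c1.png

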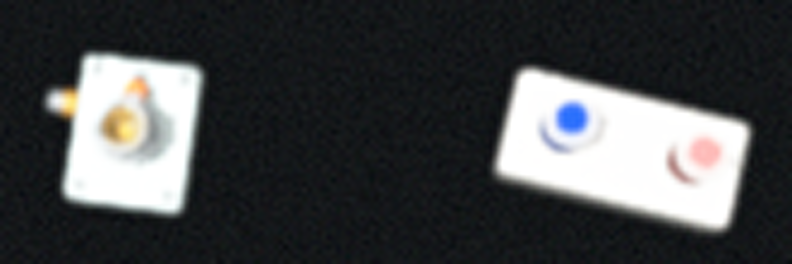

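View pics/c2.png

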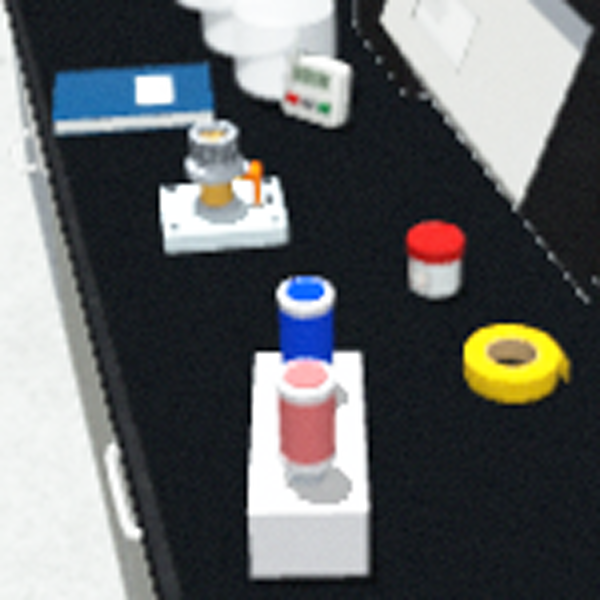

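Run:
```python
from h import *
print(plane('top',205+125/4.8,190+128/4.8,0.088), plane('top',205+138/4.8,190+85/4.8,0.053))
q=[plane('top',205+a/4.8,190+b/4.8,0.019)[:2] for a,b in [(82,52),(205,67),(185,213),(62,197)]]
print(q, np.mean(q,axis=0))
q=[plane('top',205+a/4.8,190+b/4.8,0.05)[:2] for a,b in [(520,68),(751,122),(729,231),(495,176)]]
print(q, np.mean(q,axis=0))
s=get_state(); M=R.from_rotvec(s['tool_rot']).as_matrix(); print(M)
for p in [(0.46,-0.2,0.25),(0.47,0.17,0.25)]: print(M.T@(np.array(p)-s['tcp_pos'])*100)
```

```text
[0.46799713 0.18146775 0.088     ] [0.50230351 0.17676257 0.053     ]
[array([0.53133323, 0.22037932]), array([0.51988128, 0.13294662]), array([0.41605697, 0.14654678]), array([0.42808781, 0.23295368])] [0.47383982 0.1832066 ]
[array([ 0.51271769, -0.08887939]), array([ 0.473443  , -0.24933232]), array([ 0.3977343, -0.2310848]), array([ 0.43722561, -0.06997144])] [ 0.45528015 -0.15981699]
[[ 9.71624516e-01  2.36528421e-01 -3.26741136e-04]
 [ 2.36528640e-01 -9.71623879e-01  1.11319756e-03]
 [-5.41666292e-05 -1.15889367e-03 -9.99999327e-01]]
[ 39.96366849 -37.15184576  -4.47340509]
[ 49.6868527  -72.86540088  -4.43254352]
```

```bash
python3 -m creep '4 -3.7 -0.5 0 0 0 1;4 -3.7 -0.5 0 0 0 1;4 -3.7 -0.5 0 0 0 1;4 -3.7 -0.5 0 0 0 1;4 -3.7 -0.5 0 0 0 1'
```

```text
time_s: 0.72
tcp_pos: [0.311, -0.4238, 0.228]
tool_rot: [-3.117, -0.364, 0.005]
contact_force: [0.8, -0.2, 0.6]
opening: 1.0
```

```bash
python3 -m creep '4 -3.6 -0.5 0 0 0 1;4 -3.6 -0.5 0 0 0 1;4 -3.6 -0.5 0 0 0 1;3 -4 0 0 0 0 1;2 -5 0 0 0 5 1'; python3 -m creep '1 -5.5 0 0 0 4 1;0.5 -6 0 0 0 4 1;0 -6 0 0 0 4 1;0 -6 0 0 0 4 1;0 -6 0 0 0 0 1'
```

```text
time_s: 1.35
tcp_pos: [0.4344, -0.1835, 0.2437]
tool_rot: [-3.13, -0.227, 0.005]
contact_force: [1.2, 0.6, -0.5]
opening: 0.999
time_s: 1.98
tcp_pos: [0.4486, 0.1207, 0.2446]
tool_rot: [-3.131, 0.23, 0.004]
contact_force: [1.4, -0.2, -0.1]
opening: 1.001
```

```bash
python3 -m creep '0.6 -3.2 0 0 0 0 1;0.5 -3 0 0 0 0 1;0 0 0 0 0 0 1;0 0 0 0 0 0 1;0 0 0 0 0 0 1'
python3 - <<'E'
from h import *
s=get_state(); im,d=get_image('wrist'); cv2.imwrite('pics/w1.png',im); np.savez('pics/w1.npz',im=im,d=d,tcp_pos=s['tcp_pos'],tool_rot=s['tool_rot'])
print(s['tcp_pos'],s['qvel'])
E
```

```text
time_s: 2.6
tcp_pos: [0.4674, 0.1857, 0.2439]
tool_rot: [-3.131, 0.222, 0.007]
contact_force: [-1.0, 0.6, 0.2]
opening: 1.003
[0.4674432  0.18565903 0.24394235] [ 0.00741985 -0.00215431  0.00447192  0.00638466  0.00130152  0.00104893
  0.00238041]
```

View pics/w1.png

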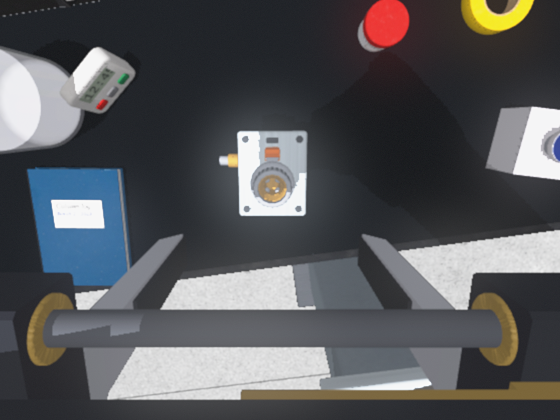

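Run:
```python
from h import *
z=np.load('pics/w1.npz'); im,d=z['im'],z['d']; s={'tcp_pos':z['tcp_pos'],'tool_rot':z['tool_rot']}
P=cloud('wrist',d,s)
for p in [(272,170),(272,152),(245,150),(300,205),(272,186),(260,186),(284,186)]: print(p,P[p[1],p[0]])
# rim: points with z in .08-.095 near
sub=np.zeros(d.shape,bool); sub[120:230,220:320]=1
m=sub&(P[...,2]>0.080)&(P[...,2]<0.098); v,u=np.nonzero(m)
print('rim pts',len(u),u.min(),u.max(),v.min(),v.max(),np.median(P[m],axis=0)); 
(c,r)=cv2.minEnclosingCircle(np.stack([u,v],1).astype(np.float32)); print('circ',c,r, plane('wrist',*c,0.088,s))
m=sub&(P[...,2]>0.012)&(P[...,2]<0.025); v,u=np.nonzero(m); rr=cv2.minAreaRect(np.stack([u,v],1).astype(np.float32)); print(rr)
b=cv2.boxPoints(rr); B=np.array([plane('wrist',*p,0.019,s)[:2] for p in b]); print(B,B.mean(0))
for i in range(4):
    e=B[(i+1)%4]-B[i]; print(np.linalg.norm(e),np.degrees(np.arctan2(e[1],e[0])))
hsv=cv2.cvtColor(im,cv2.COLOR_BGR2HSV); m=(cv2.inRange(hsv,(3,140,120),(16,255,255))>0)&sub; m[:, :240]=0; m[170:]=0
v,u=np.nonzero(m); print('catch',len(u),u.mean(),v.mean(),u.min(),u.max(),v.min(),v.max(),plane('wrist',u.mean(),v.mean(),0.053,s))
cv2.imwrite('pics/w1c.png',cv2.resize(im[120:225,225:325],None,fx=5.5,fy=5.5,interpolation=cv2.INTER_CUBIC))
```

```text
(272, 170) [0.48906588 0.18203091 0.08664086]
(272, 152) [0.50326845 0.18008095 0.05218347]
(245, 150) [0.50705798 0.2109561  0.01918451]
(300, 205) [0.43332176 0.15619063 0.01800331]
(272, 186) [0.46767624 0.18512422 0.0550512 ]
(260, 186) [0.47362503 0.19642847 0.07831548]
(284, 186) [0.470779   0.17254599 0.08116788]
rim pts 632 252 291 168 207 [0.47179891 0.18490856 0.08703723]
circ (271.29412841796875, 187.5) 19.73170280456543 [0.47232771 0.18510029 0.088     ]
((263.0, 172.5), (83.0, 86.0), 90.0)
[[0.53212062 0.23568764]
 [0.51841349 0.13901904]
 [0.42150603 0.15044325]
 [0.43598383 0.2528787 ]] [0.47700599 0.19450716]
0.09763556223386616 -98.07045367075463
0.09757852968345558 173.2765569672282
0.10345349907604959 81.9553370229525
0.097661735880869 -10.138400334351802
catch 63 272.36507936507934 151.36507936507937 266 278 149 155 [0.50394124 0.1795953  0.053     ]
```

View pics/w1c.png

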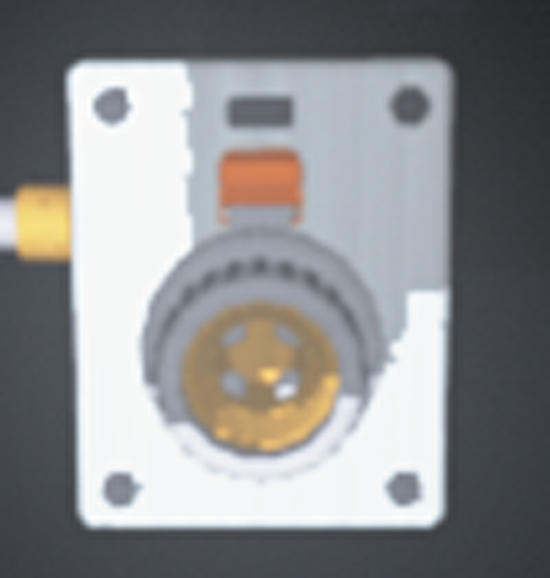

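```bash
python3 -m creep '0.5 0 4.4 0 0 1 1;0 0 4.4 0 0 0 1;0 0 4.4 0 0 0 1;0 0 3 0 0 0 0.8;0 0 0 0 0 0 0.6' 4
python3 - <<'E'
from h import *
s=get_state(); print(s['tcp_pos'],s['tool_rot'],s['opening'],s['contact_force'])
M=R.from_rotvec(s['tool_rot']).as_matrix(); print(M)
print((M.T@(np.array([.4723,.185,.066])-s['tcp_pos']))*100)
im,d=get_image('wrist'); cv2.imwrite('pics/w2.png',im); im,d=get_image('side'); cv2.imwrite('pics/s2.png',cv2.resize(im[150:250,200:320],None,fx=5,fy=5,interpolation=cv2.INTER_CUBIC))
E
```

```text
time_s: 3.28
tcp_pos: [0.4736, 0.1814, 0.0792]
tool_rot: [-3.129, 0.259, 0.0]
contact_force: [0.1, 0.4, 1.1]
opening: 0.82
[0.47360647 0.18138397 0.0792174 ] [-3.12894758e+00  2.59400156e-01  2.23355902e-04] 0.8198091303052762 [0.08252672 0.44163161 1.14618386]
[[ 9.86347910e-01 -1.64674829e-01  1.60864920e-05]
 [-1.64674558e-01 -9.86346095e-01  1.91613294e-03]
 [-2.99672017e-04 -1.89262276e-03 -9.99998164e-01]]
[-0.18801423 -0.33264996  1.32242864]
```

View pics/w2.png

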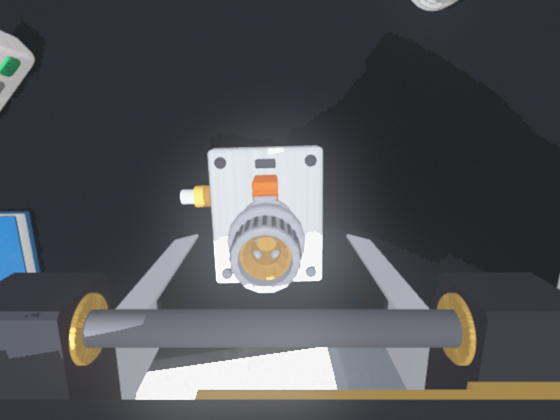

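View pics/s2.png

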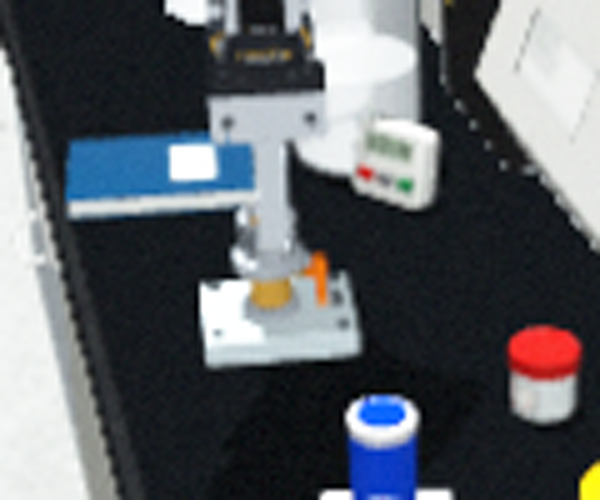

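Run:
```python
from h import *
m=camera_model('wrist'); Ti=np.linalg.inv(m['T_tool_cam'])
def pj(p):
    c=Ti@np.array([*p,1]); return m['cx']+m['fx']*c[0]/-c[2], m['cy']-m['fy']*c[1]/-c[2]
for p in [(0.008,-.0385,0),(-0.008,-.0385,0),(0.008,.0385,0),(-0.008,.0385,0),(0,0,0),(0,0,-.009)]: print(p,pj(p))
im=cv2.imread('pics/w2.png'); cv2.imwrite('pics/w2c.png',cv2.resize(im[180:310,160:380],None,fx=3.6,fy=3.6,interpolation=cv2.INTER_CUBIC))
```

```text
(0.008, -0.0385, 0) (np.float64(199.24200159900363), np.float64(235.6544887484739))
(-0.008, -0.0385, 0) (np.float64(200.66607148464223), np.float64(263.2584159936472))
(0.008, 0.0385, 0) (np.float64(341.57009604501206), np.float64(235.69535050571298))
(-0.008, 0.0385, 0) (np.float64(340.18495400536807), np.float64(263.29364817096865))
(0, 0, 0) (np.float64(270.4220954509966), np.float64(249.61302961975576))
(0, 0, -0.009) (np.float64(270.35198693772867), np.float64(255.75671685695667))
```

View pics/w2c.png

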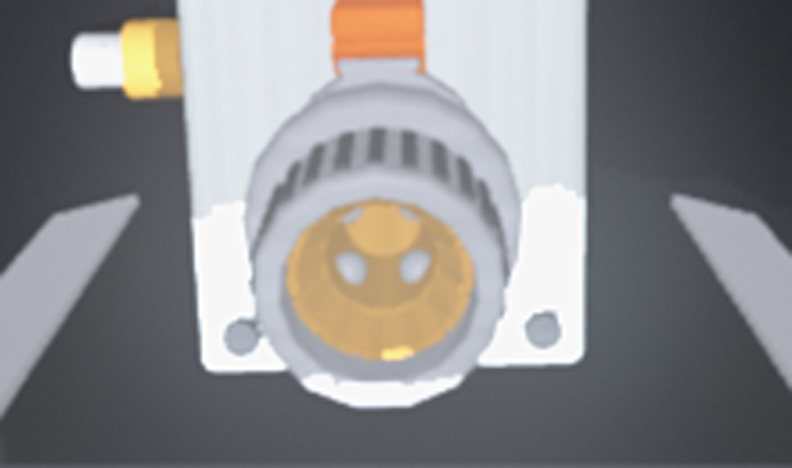

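```bash
python3 -m creep '-0.2 -0.35 0.7 0 0 0 0.6;0 0 0.6 0 0 0 0.6;0 0 0 0 0 0 0.6;0 0 0 0 0 0 0.5;0 0 0 0 0 0 0.45' 4;  python3 - <<'E'
from h import *
s=get_state(); print(s['tcp_pos'],s['opening'],s['contact_force'])
M=R.from_rotvec(s['tool_rot']).as_matrix(); 
print((M.T@(np.array([.4723,.185,.066])-s['tcp_pos']))*100)
im,d=get_image('wrist'); cv2.imwrite('pics/w3c.png',cv2.resize(im[180:330,160:380],None,fx=3.6,fy=3.6,interpolation=cv2.INTER_CUBIC))
E
```

```text
time_s: 4.0
tcp_pos: [0.4757, 0.1868, 0.071]
tool_rot: [-3.126, 0.26, -0.013]
contact_force: [0.2, -0.3, 0.0]
opening: 0.458
[0.4757447  0.18675068 0.07102994] 0.457594891231176 [ 0.20974047 -0.26940547  0.03156476]
[-0.31476303  0.23246515  0.49919525]
```

View pics/w3c.png

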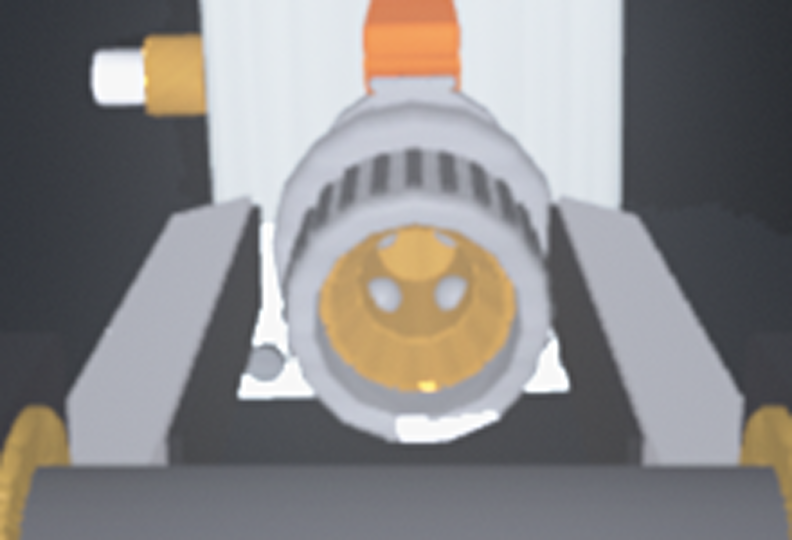

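```bash
python3 -m creep '-0.3 0.18 0.3 0 0 0 0.47;0 0 0.1 0 0 0 0.47;0 0 0 0 0 0 0.47;0 0 0 0 0 0 0.47;0 0 0 0 0 0 0.47' 4;  python3 - <<'E'
from h import *
s=get_state(); print(s['tcp_pos'],s['opening'],s['contact_force'])
M=R.from_rotvec(s['tool_rot']).as_matrix(); 
print((M.T@(np.array([.4723,.185,.066])-s['tcp_pos']))*100)
E
```

```text
time_s: 4.68
tcp_pos: [0.4722, 0.1854, 0.0667]
tool_rot: [-3.126, 0.26, -0.013]
contact_force: [-0.7, -0.4, -0.4]
opening: 0.468
[0.47223815 0.18537222 0.06671685] 0.4683751225964563 [-0.71815386 -0.40331616 -0.3700859 ]
[0.01169201 0.03608593 0.07157908]
```

```bash
python3 -m creep '0 0 0 0 0 0 0.42;0 0 0 0 0 0 0.38;0 0 0 0 0 0 0.38;0 0 0 0 0 0 0.38;0 0 0 0 0 0 0.38' 4
```

```text
time_s: 5.3
tcp_pos: [0.4723, 0.1855, 0.0667]
tool_rot: [-3.126, 0.26, -0.013]
contact_force: [-0.2, 0.7, -0.1]
opening: 0.405
```

```bash
python3 -m creep '0 0 0.3 0 0 0 0.38;0 0 0.3 0 0 0 0.38;0 0 0.3 0 0 0 0.38;0 0 0.2 0 0 0 0.38;0 0 0 0 0 0 0.38' 4
```

```text
time_s: 5.92
tcp_pos: [0.4729, 0.1854, 0.0571]
tool_rot: [-3.127, 0.261, -0.016]
contact_force: [-1.5, -0.1, 6.8]
opening: 0.406
```

```bash
python3 -m creep '0 0 0.3 0 0 0 0.38;0 0 0.3 0 0 0 0.38;0 0 0.2 0 0 0 0.38;0 0 0.1 0 0 0 0.38;0 0 0 0 0 0 0.38' 4
```

```text
time_s: 6.55
tcp_pos: [0.4732, 0.1854, 0.0499]
tool_rot: [-3.129, 0.261, -0.018]
contact_force: [-3.7, -0.2, 8.1]
opening: 0.406
```

```bash
python3 -m creep '0 0 0.1 0 0 0 0.38;0 0 0.1 0 0 0 0.38;0 0 0 0 0 0 0.38;0 0 0 0 0 0 0.38;0 0 0 0 0 0 0.38' 4;  python3 - <<'E'
from h import *
im,d=get_image('wrist'); cv2.imwrite('pics/w4c.png',cv2.resize(im[130:330,160:380],None,fx=2.8,fy=2.8,interpolation=cv2.INTER_CUBIC))
E
```

```text
time_s: 7.18
tcp_pos: [0.4731, 0.1854, 0.0504]
tool_rot: [3.131, -0.261, 0.02]
contact_force: [-2.8, -0.8, 8.6]
opening: 0.403
```

View pics/w4c.png

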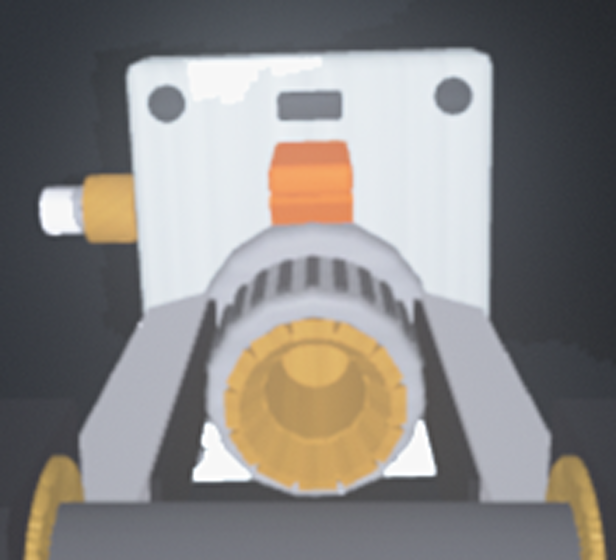

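```bash
python3 -m creep '0 0 0.4 0 0 0 0.38;0 0 0.3 0 0 0 0.38;0 0 0.3 0 0 0 0.38;0 0 0.3 0 0 0 0.38;0 0 0.3 0 0 0 0.38' 4;  python3 - <<'E'
from h import *
im,d=get_image('wrist'); cv2.imwrite('pics/w5c.png',cv2.resize(im[130:330,160:380],None,fx=2.8,fy=2.8,interpolation=cv2.INTER_CUBIC))
E
```

```text
time_s: 7.85
tcp_pos: [0.4739, 0.1857, 0.049]
tool_rot: [3.121, -0.262, 0.033]
contact_force: [-26.8, -12.0, 82.6]
opening: 0.409
```

View pics/w5c.png

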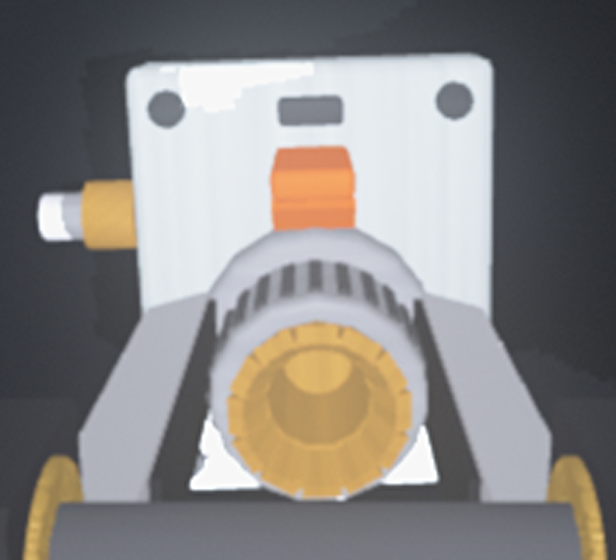

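```bash
python3 -m creep '0 0 0 0 0 0 0.38;0 0 0 0 0 0 0.45;0 0 0 0 0 0 0.6;0 0 0 0 0 0 0.6;0 0 0 0 0 0 0.6' 4;  python3 - <<'E'
from h import *
im,d=get_image('wrist'); cv2.imwrite('pics/w6c.png',cv2.resize(im[130:330,160:380],None,fx=2.8,fy=2.8,interpolation=cv2.INTER_CUBIC))
E
```

```text
time_s: 8.52
tcp_pos: [0.4734, 0.1838, 0.0506]
tool_rot: [3.117, -0.263, 0.034]
contact_force: [0.3, -0.1, -0.6]
opening: 0.596
```

View pics/w6c.png

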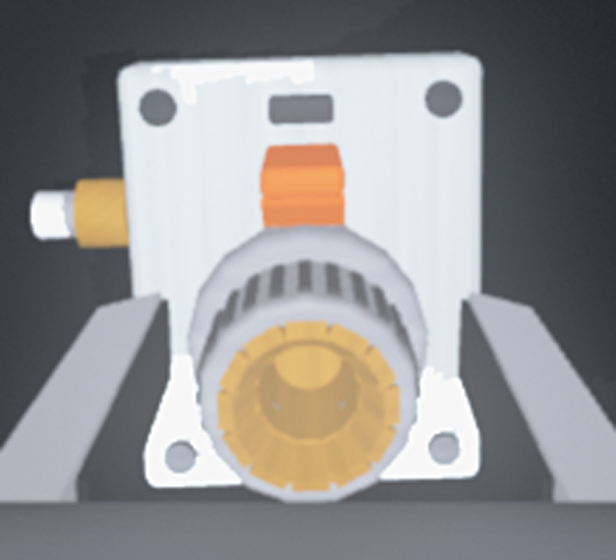

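```bash
python3 -m creep '0 0 -1 0 0 0 0.6;0 0 -4 0 0 0 0.6;0 0 -4.5 0 0 0 0.6;0 0 -4 0 0 0 0.6;0 0 0 0 0 0 0.6' 4;  python3 - <<'E'
from h import *
s=get_state(); im,d=get_image('wrist'); cv2.imwrite('pics/w7.png',im); np.savez('pics/w7.npz',im=im,d=d,tcp_pos=s['tcp_pos'],tool_rot=s['tool_rot'])
cv2.imwrite('pics/w7c.png',cv2.resize(im[130:280,180:360],None,fx=4,fy=4,interpolation=cv2.INTER_CUBIC))
M=R.from_rotvec(s['tool_rot']).as_matrix(); print(M,s['tcp_pos'])
yaw=np.radians(-10); D=np.array([[np.cos(yaw),np.sin(yaw),0],[np.sin(yaw),-np.cos(yaw),0],[0,0,-1]])
print('turn',np.degrees(R.from_matrix(M.T@D).as_rotvec()))
E
```

```text
time_s: 9.2
tcp_pos: [0.4699, 0.1869, 0.1916]
tool_rot: [3.118, -0.26, 0.033]
contact_force: [-0.5, -0.8, -1.2]
opening: 0.596
[[ 0.98597549 -0.16569193  0.01996285]
 [-0.16543539 -0.98612277 -0.01389276]
 [ 0.02198774  0.01039536 -0.99970419]] [0.46989299 0.18690685 0.1916237 ]
turn [ 0.5905136  -1.26235772  0.46857378]
```

View pics/w7c.png

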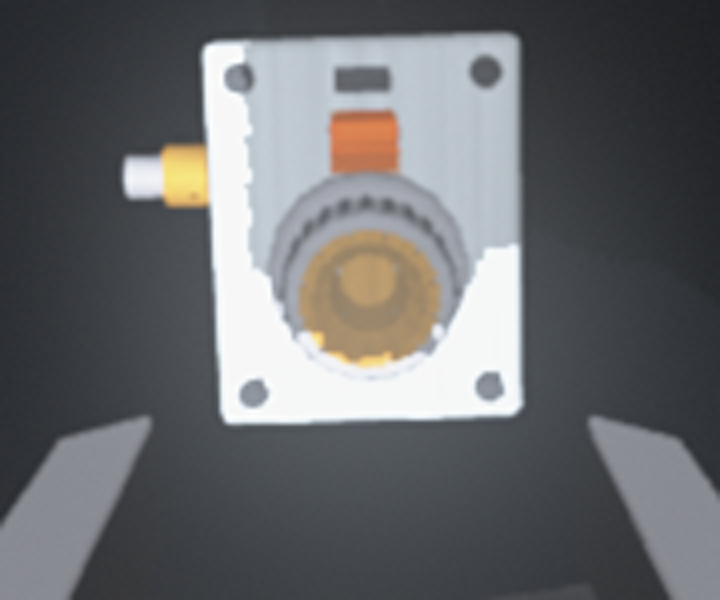

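Run:
```python
from h import *
z=np.load('pics/w7.npz'); im,d=z['im'],z['d']; s={'tcp_pos':z['tcp_pos'],'tool_rot':z['tool_rot']}
print(plane('wrist',272.6,204.2,0.08,s))
hsv=cv2.cvtColor(im,cv2.COLOR_BGR2HSV); m=cv2.inRange(hsv,(10,70,40),(32,255,255)); k=np.zeros_like(m); k[185:225,250:295]=m[185:225,250:295]
v,u=np.nonzero(k); c,r=cv2.minEnclosingCircle(np.stack([u,v],1).astype(np.float32)); print(c,r,u.min(),u.max(),v.min(),v.max()); print(plane('wrist',c[0],c[1],0.08,s))
for n in ['rim']:
    P=cloud('wrist',d,s); sub=np.zeros(d.shape,bool); sub[165:235,240:310]=1
    m=sub&(P[...,2]>0.070)&(P[...,2]<0.095); q=P[m]; print(len(q),np.median(q,0),(q.min(0)+q.max(0))/2, np.ptp(q,axis=0))
# top cam
M=R.from_rotvec(s['tool_rot']).as_matrix(); print((M.T@(np.array([0.466,-0.112,.25])-s['tcp_pos']))*100)
```

```text
[0.47114011 0.1840875  0.08      ]
(271.85211181640625, 204.16197204589844) 17.283737182617188 255 289 188 221
[0.4712807  0.18471549 0.08      ]
1223 [0.47195055 0.1852073  0.07756031] [0.47157049 0.1853696  0.07590676] [0.03839703 0.03846442 0.01158132]
[ 4.68949468 29.60107307 -5.42841049]
```

```bash
python3 -m creep '0.8 5 -1.5 0.6 -1.2 0 0.6;0.8 5.5 -1 0 0 0 0.6;0.8 5.5 -1 0 0 0 0.6;0.8 5.5 0 0 0 0 0.6;0.8 5 0 0 0 0 0.6' 4; python3 -m creep '0.5 2.5 0 0 0 0 0.6;0 0 0 0 0 0 0.6;0 0 0 0 0 0 0.6;0 0 0 0 0 0 0.6;0 0 0 0 0 0 0.6';  python3 - <<'E'
from h import *
s=get_state(); im,d=get_image('wrist'); cv2.imwrite('pics/w8.png',im); np.savez('pics/w8.npz',im=im,d=d,tcp_pos=s['tcp_pos'],tool_rot=s['tool_rot'])
M=R.from_rotvec(s['tool_rot']).as_matrix(); print(M,s['tcp_pos'])
yaw=np.radians(-10); D=np.array([[np.cos(yaw),np.sin(yaw),0],[np.sin(yaw),-np.cos(yaw),0],[0,0,-1]])
print('turn',np.degrees(R.from_matrix(M.T@D).as_rotvec()))
P=cloud('wrist',d,s)
hsv=cv2.cvtColor(im,cv2.COLOR_BGR2HSV)
m=cv2.inRange(hsv,(105,120,60),(130,255,255)); 
n,l,st,ce=cv2.connectedComponentsWithStats(m)
for i in range(1,n):
    if st[i,4]>60: print(st[i],ce[i],np.median(P[l==i],0))
E
```

```text
time_s: 9.88
tcp_pos: [0.4625, -0.0854, 0.2231]
tool_rot: [-3.131, 0.248, 0.011]
contact_force: [0.9, 0.1, 0.4]
opening: 0.596
time_s: 10.5
tcp_pos: [0.4613, -0.1126, 0.22]
tool_rot: [-3.13, 0.252, 0.019]
contact_force: [-0.1, 0.2, 1.0]
opening: 0.598
[[ 9.87015490e-01 -1.60178464e-01 -1.19700567e-02]
 [-1.60160824e-01 -9.87087956e-01  2.42426622e-03]
 [-1.22038141e-02 -4.75654159e-04 -9.99925418e-01]] [ 0.46132037 -0.11261127  0.21997098]
turn [-0.02247587  0.69941974  0.78290044]
[259 168  29  10 116] [272.93103448 171.48275862] [ 0.48559569 -0.118377    0.09600136]
[259 182  31  30 720] [273.725      196.19027778] [ 0.46922373 -0.11615177  0.12318821]
```

View pics/w8.png

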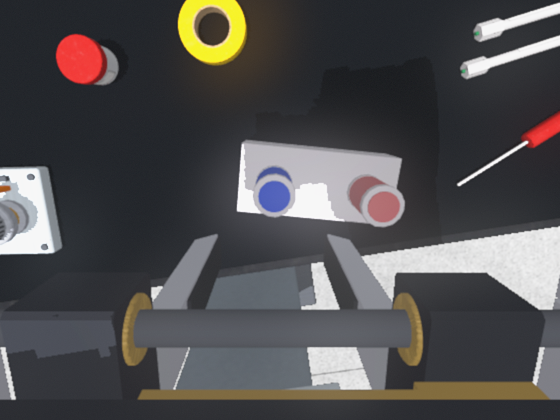

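Run:
```python
from h import *
z=np.load('pics/w8.npz'); s={'tcp_pos':z['tcp_pos'],'tool_rot':z['tool_rot']}
p=plane('wrist',273.725,196.19,0.123,s); print(p); p[2]=.073
M=R.from_rotvec(s['tool_rot']).as_matrix();print((M.T@(p-s['tcp_pos']))*100)
```

```text
[ 0.4690672  -0.11614003  0.123     ]
[ 1.0005012   0.23122314 14.68587329]
```

```bash
python3 -m creep '1 0.23 1 0 0.7 0 0.6;0 0 2 0 0 0 0.6;0 0 4 0 0 0 0.6;0 0 3 0 0 0 0.6;0 0 2 0 0 0 0.6' 4
python3 - <<'E'
from h import *
s=get_state()
M=R.from_rotvec(s['tool_rot']).as_matrix(); print(M[2],s['tcp_pos']);print((M.T@(np.array([.4691,-.1161,.073])-s['tcp_pos']))*100)
im,d=get_image('wrist'); cv2.imwrite('pics/w9.png',im)
E
```

```text
time_s: 11.18
tcp_pos: [0.4745, -0.1165, 0.0956]
tool_rot: [-3.131, 0.25, -0.011]
contact_force: [0.7, -0.2, -0.4]
opening: 0.597
[ 6.77699707e-03 -7.17057674e-04 -9.99976779e-01] [ 0.47448162 -0.11646911  0.09564048]
[-0.55252996  0.05058889  2.26031951]
```

View pics/w9.png

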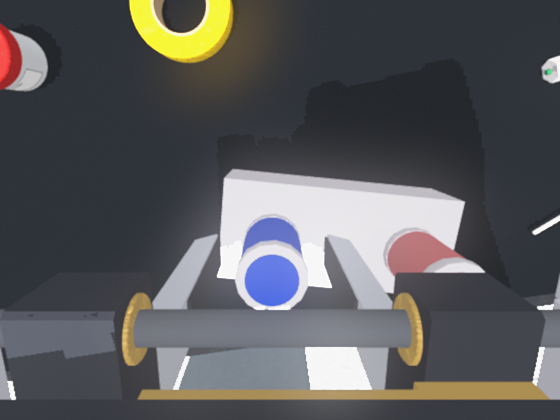

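```bash
python3 -m creep '-0.55 0.05 0.9 0 -0.4 0 0.6;0 0 0.9 0 0 0 0.6;0 0 0.2 0 0 0 0.6;0 0 0 0 0 0 0.6;0 0 0 0 0 0 0.6' 4
python3 - <<'E'
from h import *
s=get_state()
M=R.from_rotvec(s['tool_rot']).as_matrix(); print(M[2],s['tcp_pos']);print((M.T@(np.array([.4691,-.1161,.073])-s['tcp_pos']))*100)
im,d=get_image('wrist'); cv2.imwrite('pics/w10.png',im)
hsv=cv2.cvtColor(im,cv2.COLOR_BGR2HSV)
m=cv2.inRange(hsv,(105,120,60),(130,255,255)); 
n,l,st,ce=cv2.connectedComponentsWithStats(m)
for i in range(1,n):
    if st[i,4]>60: print(st[i],ce[i],plane('wrist',*ce[i],.123,s))
E
```

```text
time_s: 11.85
tcp_pos: [0.4687, -0.1159, 0.0732]
tool_rot: [-3.13, 0.25, 0.002]
contact_force: [-0.3, 0.1, -0.4]
opening: 0.6
[-0.00127937 -0.00113504 -0.99999854] [ 0.46871972 -0.11591697  0.07324036]
[0.04047849 0.01207343 0.02397074]
[ 237  218   68   42 1457] [270.95744681 235.8997941 ] [ 0.49287449 -0.1202788   0.123     ]
[ 240  263   62   46 2431] [270.32414644 287.63883176] [ 0.47113716 -0.11652387  0.123     ]
```

View pics/w10.png

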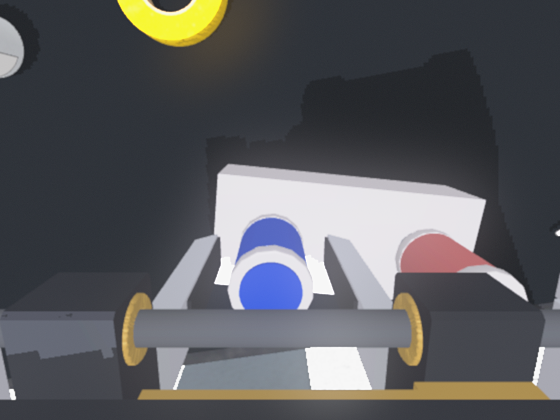

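```bash
python3 -m creep '0 0 0 0 0 0 0.5;0 0 0 0 0 0 0.42;0 0 0 0 0 0 0.36;0 0 0 0 0 0 0.3;0 0 0 0 0 0 0.3' 20; python3 -m creep '0 0 -0.5 0 0 0 0.3;0 0 -2 0 0 0 0.3;0 0 -2 0 0 0 0.3;0 0 -2 0 0 0 0.3;0 0 -2 0 0 0 0.3' 20
python3 - <<'E'
from h import *
s=get_state()
M=R.from_rotvec(s['tool_rot']).as_matrix(); print(M[2],s['tcp_pos'],s['contact_force'])
im,d=get_image('side'); cv2.imwrite('pics/s11.png',cv2.resize(im[150:310,200:350],None,fx=3.6,fy=3.6))
E
```

```text
time_s: 12.52
tcp_pos: [0.4691, -0.116, 0.0738]
tool_rot: [-3.131, 0.25, 0.0]
contact_force: [-0.6, -0.0, -0.2]
opening: 0.382
time_s: 13.15
tcp_pos: [0.4676, -0.1157, 0.1607]
tool_rot: [-3.13, 0.249, 0.006]
contact_force: [-0.1, -0.5, -2.1]
opening: 0.376
[-0.00411779 -0.00157973 -0.99999027] [ 0.46757485 -0.11570772  0.16070331] [-0.14970831 -0.50695568 -2.12372939]
```

View pics/s11.png

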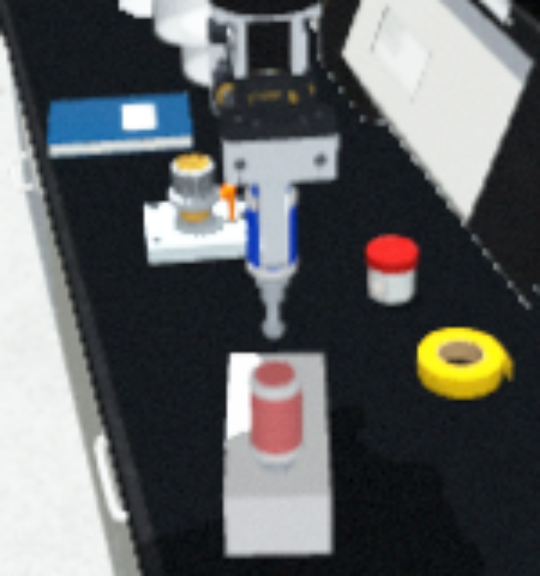

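```bash
python3 -m creep '-0.7 -3 -1 0 0 0 0.3;-0.8 -5 -0.5 0 0 0 0.3;-0.8 -5 0 0 0 0 0.3;-0.7 -5 0 0 0 0 0.3;-0.7 -5 0 0 0 0 0.3' 20; python3 -m creep '-0.5 -3.5 0 0 0 0 0.3;-0.2 -2 0 0 0 0 0.3;0 0 0 0 0 0 0.3;0 0 0 0 0 0 0.3;0 0 0 0 0 0 0.3' 20
python3 - <<'E'
from h import *
s=get_state()
M=R.from_rotvec(s['tool_rot']).as_matrix(); print(M[2],s['tcp_pos'],s['contact_force']);print((M.T@(np.array([.4718,.1852,.155])-s['tcp_pos']))*100)
yaw=np.radians(-10); D=np.array([[np.cos(yaw),np.sin(yaw),0],[np.sin(yaw),-np.cos(yaw),0],[0,0,-1]])
print('turn',np.degrees(R.from_matrix(M.T@D).as_rotvec()))
im,d=get_image('side'); cv2.imwrite('pics/s12.png',cv2.resize(im[120:260,200:320],None,fx=4.2,fy=4.2,interpolation=cv2.INTER_CUBIC))
im,d=get_image('wrist'); cv2.imwrite('pics/w12.png',im)
E
```

```text
time_s: 13.82
tcp_pos: [0.4692, 0.1196, 0.1794]
tool_rot: [-3.13, 0.262, -0.002]
contact_force: [1.2, -0.8, -1.6]
opening: 0.383
time_s: 14.45
tcp_pos: [0.4702, 0.1789, 0.1787]
tool_rot: [-3.131, 0.255, -0.001]
contact_force: [-0.1, 0.2, -2.1]
opening: 0.379
[ 4.86058754e-04 -5.85824841e-04 -9.99999710e-01] [0.47015112 0.17889902 0.1786613 ] [-0.08368829  0.1713901  -2.12108701]
[ 0.0595314  -0.64709557  2.36653837]
turn [-0.03373045 -0.02764926  0.68118939]
```

View pics/s12.png

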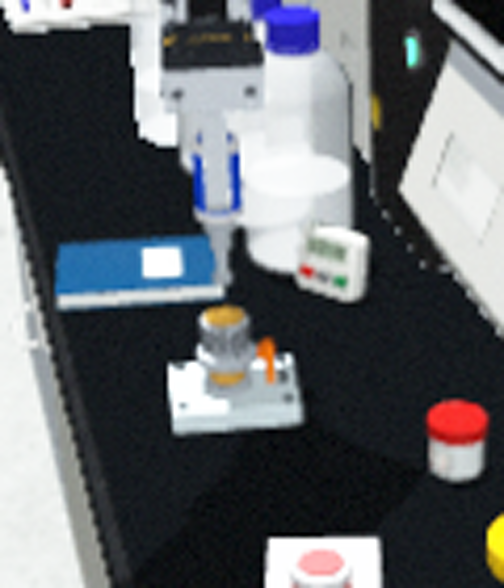

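View pics/w12.png

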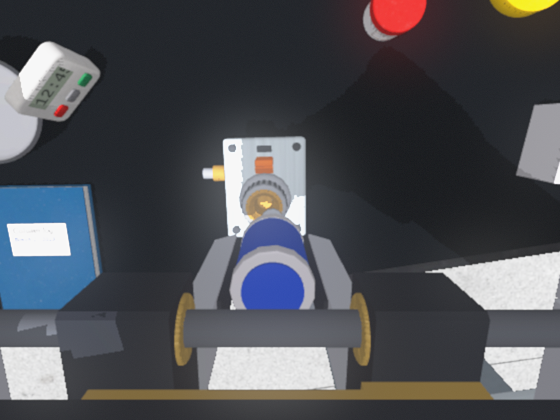

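```bash
python3 -m creep '0.06 -0.63 1 0 0 0.7 0.3;0 0 0.5 0 0 0 0.3;0 0 0 0 0 0 0.3;0 0 0 0 0 0 0.3;0 0 0 0 0 0 0.3' 20
python3 - <<'E'
from h import *
s=get_state()
M=R.from_rotvec(s['tool_rot']).as_matrix(); print(M[2],s['tcp_pos'],s['contact_force']);print((M.T@(np.array([.4718,.1852,.155])-s['tcp_pos']))*100)
m=camera_model('wrist'); Ti=np.linalg.inv(m['T_tool_cam'])
def pj(p):
    c=Ti@np.array([*p,1]); return m['cx']+m['fx']*c[0]/-c[2], m['cy']-m['fy']*c[1]/-c[2]
print('tip',pj((0,0,.067)),'collar',pj((0,0,.023)),'top',pj((0,0,-.05)))
im,d=get_image('side'); cv2.imwrite('pics/s13.png',cv2.resize(im[120:260,200:320],None,fx=4.2,fy=4.2,interpolation=cv2.INTER_CUBIC))
ms=camera_model('side')
for p in [(*s['tcp_pos'][:2],s['tcp_pos'][2]-.067),(*s['tcp_pos'][:2],s['tcp_pos'][2]+.05),(.4718,.1852,.08)]:
    c=ms['view']@np.array([*p,1]); print('side',((ms['cx']+ms['fx']*c[0]/-c[2])-200)*4.2,((ms['cy']-ms['fy']*c[1]/-c[2])-120)*4.2)
im,d=get_image('wrist'); cv2.imwrite('pics/w13.png',cv2.resize(im[130:330,190:350],None,fx=3.6,fy=3.6,interpolation=cv2.INTER_CUBIC))
E
```

```text
time_s: 15.18
tcp_pos: [0.472, 0.1847, 0.1624]
tool_rot: [-3.129, 0.278, -0.0]
contact_force: [0.2, -0.6, -2.0]
opening: 0.379
[ 1.89046693e-04 -3.02493697e-04 -9.99999936e-01] [0.47196942 0.18468465 0.16238234] [ 0.20892608 -0.55436542 -2.03565714]
[-0.02589388 -0.04752152  0.73824344]
tip (np.float64(270.7829972125155), np.float64(217.1378697374373)) collar (np.float64(270.56396621517194), np.float64(236.23146972362005)) top (np.float64(269.9082170238964), np.float64(293.3951264723404))
side 224.09170308670127 296.1958195870005
side 216.35833930111258 152.65545801471103
side 224.701292684527 313.8337515150816
```

View pics/s13.png

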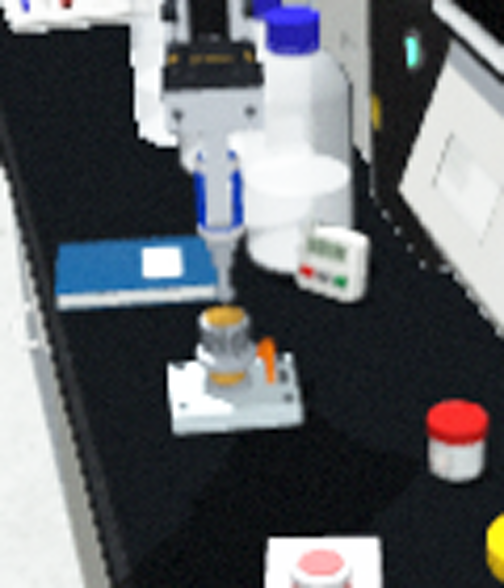

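View pics/w13.png

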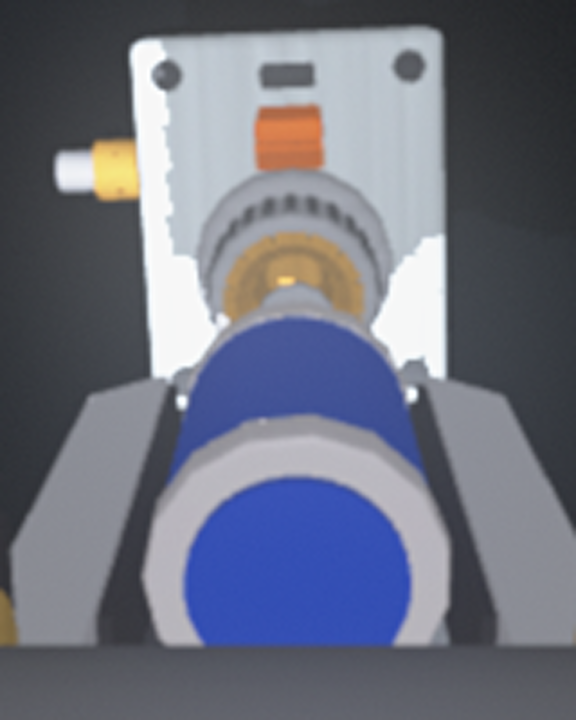

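```bash
python3 -m creep '-0.02 -0.04 0.5 0 0 0 0.3;0 0 0.5 0 0 0 0.3;0 0 0.5 0 0 0 0.3;0 0 0.4 0 0 0 0.3;0 0 0 0 0 0 0.3' 20
python3 - <<'E'
from h import *
s=get_state()
M=R.from_rotvec(s['tool_rot']).as_matrix(); print(M[2],s['tcp_pos'],s['contact_force']);print((M.T@(np.array([.4718,.1852,.155])-s['tcp_pos']))*100)
E
```

```text
time_s: 15.9
tcp_pos: [0.4718, 0.185, 0.1419]
tool_rot: [-3.129, 0.278, -0.0]
contact_force: [1.0, -0.4, -1.5]
opening: 0.38
[ 1.08155702e-04 -2.00111553e-04 -9.99999974e-01] [0.4717686  0.18503865 0.14188482] [ 1.00535038 -0.35377586 -1.49311019]
[ 3.88940087e-04 -1.66981472e-02 -1.31151486e+00]
```

```bash
python3 -m creep '0 0 0.3 0 0 0 0.3;0 0 0.3 0 0 0 0.3;0 0 0.3 0 0 0 0.3;0 0 0.2 0 0 0 0.3;0 0 0.1 0 0 0 0.3' 20
```

```text
time_s: 16.52
tcp_pos: [0.4718, 0.1852, 0.1293]
tool_rot: [-3.129, 0.278, -0.001]
contact_force: [-0.5, -0.3, -1.3]
opening: 0.379
```

```bash
python3 -m creep '0 0 0.15 0 0 0 0.3;0 0 0.15 0 0 0 0.3;0 0 0.15 0 0 0 0.3;0 0 0.1 0 0 0 0.3;0 0 0.1 0 0 0 0.3' 20
```

```text
time_s: 17.15
tcp_pos: [0.4719, 0.1853, 0.1225]
tool_rot: [-3.129, 0.278, -0.001]
contact_force: [-2.0, -0.6, 3.4]
opening: 0.381
```

```bash
python3 -m creep '0 0 0.12 0 0 0 0.3;0 0 0.12 0 0 0 0.3;0 0 0.12 0 0 0 0.3;0 0 0 0 0 0 0.3;0 0 0 0 0 0 0.3' 20
python3 - <<'E'
from h import *
s=get_state(); print(s['contact_force'],s['torque'],s['tcp_pos'])
im,d=get_image('side'); cv2.imwrite('pics/s14.png',cv2.resize(im[150:250,220:300],None,fx=6,fy=6,interpolation=cv2.INTER_CUBIC))
E
```

```text
time_s: 17.77
tcp_pos: [0.472, 0.1854, 0.12]
tool_rot: [3.129, -0.278, 0.002]
contact_force: [-1.7, -0.3, 2.1]
opening: 0.383
[-1.69001446 -0.33103014  2.13122885] [-0.09575588  0.61354437  0.01031537] [0.47203516 0.18540431 0.11995691]
```

View pics/s14.png

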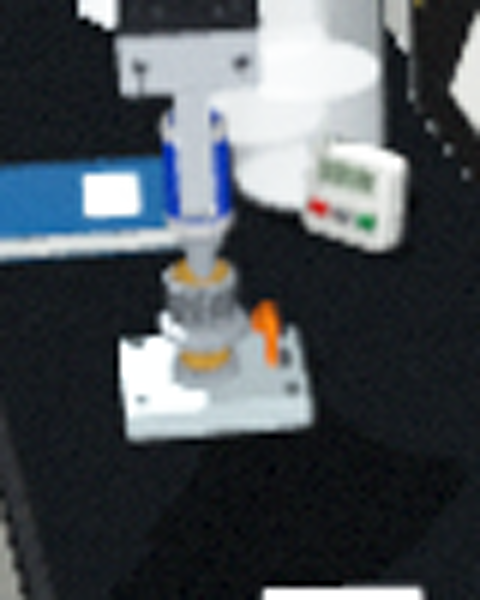

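```bash
python3 -m creep '-0.06 0 0.12 0 0 0 0.3;0 0 0.12 0 0 0 0.3;0 0 0.12 0 0 0 0.3;0 0 0 0 0 0 0.3;0 0 0 0 0 0 0.3' 20
python3 - <<'E'
from h import *
s=get_state(); print(s['contact_force'],s['torque'],s['tcp_pos'])
E
```

```text
time_s: 18.45
tcp_pos: [0.473, 0.1857, 0.118]
tool_rot: [-3.129, 0.279, -0.007]
contact_force: [-2.4, -1.2, 2.6]
opening: 0.381
[-2.35051005 -1.21034719  2.63245902] [-0.17362755  0.66630023  0.0599176 ] [0.47296681 0.1856789  0.11798378]
```

```bash
python3 -m creep '-0.12 0.03 0 0 0 0 0.3;0 0 0.12 0 0 0 0.3;0 0 0.12 0 0 0 0.3;0 0 0 0 0 0 0.3;0 0 0 0 0 0 0.3' 20
python3 - <<'E'
from h import *
s=get_state(); print(s['contact_force'],s['torque'],s['tcp_pos'])
M=R.from_rotvec(s['tool_rot']).as_matrix();print(M[2])
im,d=get_image('side'); cv2.imwrite('pics/s15.png',cv2.resize(im[150:250,220:300],None,fx=6,fy=6,interpolation=cv2.INTER_CUBIC))
im,d=get_image('wrist'); cv2.imwrite('pics/w15.png',cv2.resize(im[130:330,190:350],None,fx=3,fy=3,interpolation=cv2.INTER_CUBIC))
E
```

```text
time_s: 19.08
tcp_pos: [0.4736, 0.1856, 0.1176]
tool_rot: [-3.129, 0.28, -0.013]
contact_force: [-1.8, -0.5, 3.6]
opening: 0.381
[-1.75687337 -0.4522489   3.58115798] [-0.21664213  0.60826725  0.0100893 ] [0.47363238 0.18556724 0.11761428]
[ 0.00851066 -0.00122739 -0.99996303]
```

View pics/s15.png

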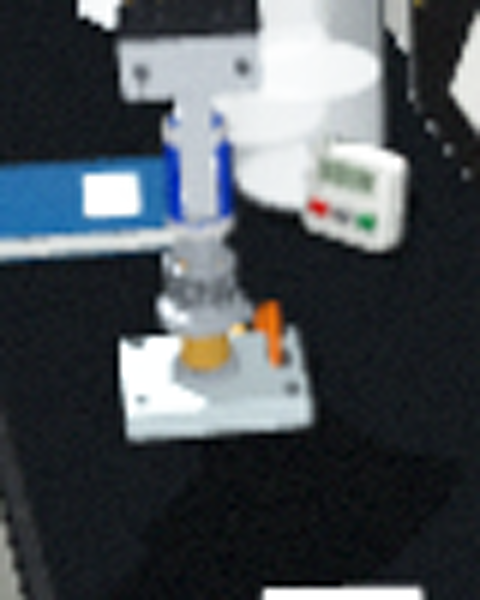

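View pics/w15.png

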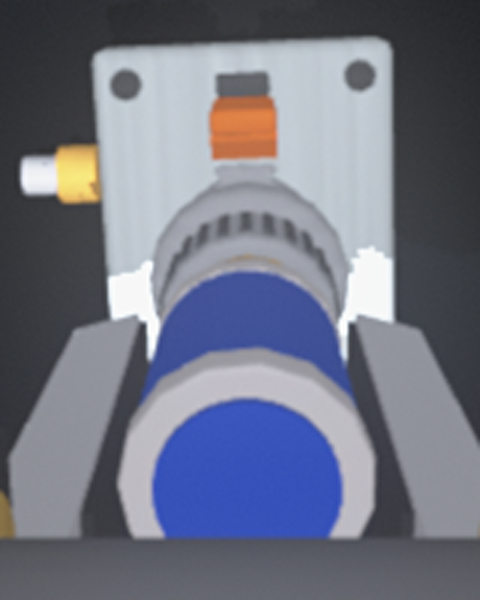

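```bash
python3 -m creep '0 0 0 0 0.3 0 0.3;0 0 -0.12 0 0 0 0.3;0 0 -0.12 0 0 0 0.3;0 0 -0.12 0 0 0 0.3;0 0 -0.12 0 0 0 0.3' 8
python3 - <<'E'
from h import *
s=get_state(); print(s['contact_force'],s['torque'],s['tcp_pos'])
M=R.from_rotvec(s['tool_rot']).as_matrix();print(M[2])
E
```

```text
time_s: 19.8
tcp_pos: [0.4731, 0.1853, 0.1216]
tool_rot: [3.129, -0.28, 0.019]
contact_force: [1.0, 0.3, -12.8]
opening: 0.382
[  0.97695961   0.30323835 -12.81845631] [ 0.37169214 -0.11548517 -0.02323864] [0.47309317 0.18528331 0.12162224]
[ 1.23657574e-02 -9.16641317e-04 -9.99923121e-01]
```

```bash
python3 -m creep '0 0 0.15 0 -0.4 0 0.3;0 0 0.05 0 -0.3 0 0.3;0 0 0 0 0 0 0.38;0 0 0 0 0 0 0.45;0 0 0 0 0 0 0.6' 5
python3 - <<'E'
from h import *
s=get_state(); print(s['contact_force'],s['torque'],s['tcp_pos'],s['opening'])
M=R.from_rotvec(s['tool_rot']).as_matrix();print(M[2])
im,d=get_image('wrist'); cv2.imwrite('pics/w16.png',cv2.resize(im[130:330,190:350],None,fx=3,fy=3,interpolation=cv2.INTER_CUBIC))
E
```

```text
time_s: 20.42
tcp_pos: [0.4738, 0.1856, 0.12]
tool_rot: [-3.127, 0.28, -0.001]
contact_force: [-0.2, 0.7, 0.5]
opening: 0.522
[-0.17479656  0.70891563  0.51967146] [-0.01260679 -0.02435833 -0.04860778] [0.47384698 0.18558928 0.12000814] 0.5221228804648513
[ 3.22152900e-04 -1.71585466e-03 -9.99998476e-01]
```

View pics/w16.png

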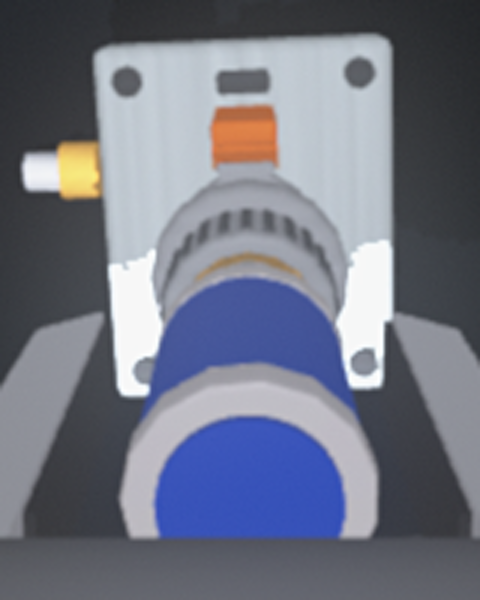

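Released cleanly and the sleeve is forward. I'll open a little more and retreat straight up.

```bash
python3 -m creep '0 0 0 0 0 0 0.7;0 0 -1 0 0 0 0.7;0 0 -3 0 0 0 0.7;0 0 -4 0 0 0 0.7;0 0 -4 0 0 0 0.7' 5;python3 -m creep '0 0 -3 0 0 0 0.7;0 0 -2 0 0 0 0.7;0 0 0 0 0 0 0.7;0 0 0 0 0 0 0.7;0 0 0 0 0 0 0.7' 5
python3 - <<'E'
from h import *
s=get_state(); print(s['contact_force'],s['tcp_pos'])
im,d=get_image('wrist'); cv2.imwrite('pics/w17.png',im)
hsv=cv2.cvtColor(im,cv2.COLOR_BGR2HSV); m=cv2.inRange(hsv,(105,120,60),(130,255,255)); P=cloud('wrist',d,s)
n,l,st,ce=cv2.connectedComponentsWithStats(m)
for i in range(1,n):
    if st[i,4]>300: print(st[i],ce[i],np.median(P[l==i],0))
im,d=get_image('side'); cv2.imwrite('pics/s17.png',cv2.resize(im[130:310,190:350],None,fx=3.3,fy=3.3,interpolation=cv2.INTER_CUBIC))
E
```

```text
time_s: 21.1
tcp_pos: [0.472, 0.1853, 0.2428]
tool_rot: [-3.129, 0.278, 0.006]
contact_force: [0.5, -0.3, -0.1]
opening: 0.702
time_s: 21.72
tcp_pos: [0.4723, 0.1859, 0.2984]
tool_rot: [-3.127, 0.277, -0.001]
contact_force: [0.2, -0.4, -0.6]
opening: 0.701
[ 0.19331833 -0.41901213 -0.60873354] [0.4722588  0.18592312 0.29844502]
[260 187  27  27 583] [272.87993139 199.57632933] [0.47203347 0.18460007 0.17094341]
[  69  193   75   78 1608] [113.05597015 235.74689055] [0.42578971 0.41742733 0.01591271]
```

View pics/s17.png

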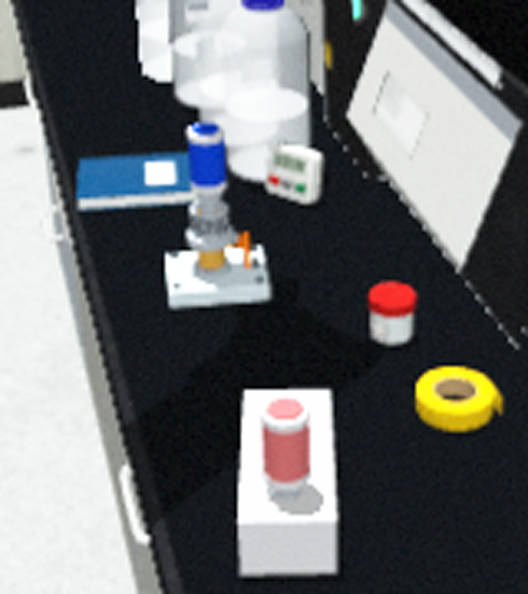

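View pics/w17.png

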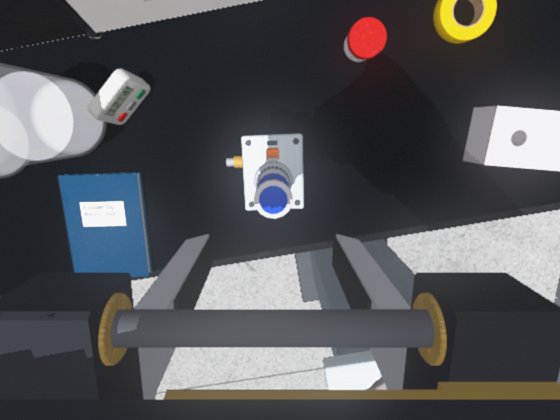

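Run:
```python
from h import *
s=get_state(); im,d=get_image('wrist'); P=cloud('wrist',d,s)
r=np.hypot(P[...,0]-.4722,P[...,1]-.1853)
q=P[(r<.0205)&(P[...,2]>.05)&(P[...,2]<.1)]; print('rim top z',np.percentile(q[:,2],[50,90,98]))
q=P[(r>.0205)&(r<.0245)&(P[...,2]>.035)&(P[...,2]<.08)&(P[...,0]<.485)]; print('shoulder z',np.percentile(q[:,2],[50,90,98]),len(q))
q=P[(r<.012)&(P[...,2]>.15)]; print('disc',q.mean(0),q[:,2].std(),np.linalg.lstsq(np.c_[q[:,:2]-q[:,:2].mean(0),np.ones(len(q))],q[:,2],rcond=None)[0])
im,d=get_image('top'); cv2.imwrite('pics/t18.png',im)
```

```text
rim top z [0.08066846 0.08792236 0.08881716]
shoulder z [0.06089964 0.06226291 0.06267161] 86
disc [0.47225298 0.18528653 0.17098778] 0.0007089984499068803 [-0.00902294  0.00466438  0.17098778]
```

View pics/t18.png

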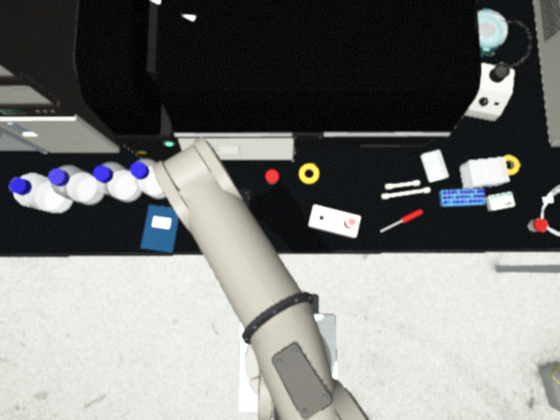

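```bash
python3 -c "
from bench import *
print(sign_off())"
```

```text
the job is handed in; nothing more can be done
None
```

The fresh blue cartridge is locked upright in the purge port, and I handed the job in with the gripper clear at about 22 s. I pushed the sleeve down to its hard stop, let go and saw the catch hold it. I then fed the plug in gently: the tool read at most about 5 N over the cartridge's weight at each step. The sleeve sprang up by itself.

**Last checks**
- **Sleeve:** it measured fully forward, with the rim at 88 mm and the shoulder at 62 mm.
- **Lock:** the cartridge held against an upward pull, with the tool reading 12.8 N, of which about 2 N is its weight.
- **Upright:** its top disc was level to about 0.5°.
- **Surroundings:** in the last pictures the pink cartridge and the nearby things looked where they started.

**Two points to note**
- **High force on the stop:** the sleeve push hit the hard stop harder than needed. The tool read 82.6 N downward for a moment, about 88 N with the sideways part, under the 120 N limit.
- **Upper end of the height range:** the cartridge's grip point works out at about 60 mm above the mouth, the top of the 43 to 60 mm given. The lock itself rests on the sleeve height and the pull test.

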